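Open the lens case and stand its cover in the rack

ROBOT

A 7-joint arm with a two-finger parallel gripper is mounted at the origin on the work surface. World frame = base frame: x ahead of the robot, y to its left, z up, the work surface at z = 0. Lengths are in m, angles in degrees, forces in N, time in s.
With the tool pointing down it reaches from about 0.35 to 0.775 m from the base axis. Payload 3.1 kg.
Tool frame: the origin (TCP) lies on the centre line of the jaws, within the pads' length; the fingertips stand 17 mm ahead of it and the grasp point (between the pads) lies 2 mm behind it (robot.tip_reach is the distance from the TCP to the fingertips, in m); z points along the fingers, y is the line along which they close (so a half turn about z gives the same grasp; the last joint's range is limited). The gripper opens to 85 mm and grips with 20 to 120 N. Pads are 22 mm wide; open, the fingers measure 114 mm over their backs; the gripper's body (76 mm by 85 mm) begins 54 mm behind the grasp point. The pads swing forward as they close: fully open they stand 13 mm farther back than shut.
Start: joints at [-69.884, 17.813, 0.802, 86.603, -0.252, 75.585, -1.558], TCP at [0.211, 0.508, 0.217] pointing down, gripper open.
Joint ranges: [-154.91, 154.91], [-16.99, 109.72], [-72.82, 74.43], [7.12, 147.25], [-82.49, 262.49], [11.32, 116.49], [-174.64, 174.64]. Speed limits (degrees/s): [159.86, 159.86, 180, 180, 180, 180, 180].

INTERFACE

Orientations are given as [roll, pitch, yaw] about the fixed x, y, z axes, in that order (R = Rz(yaw) Ry(pitch) Rx(roll)).
In Python, from station import robot, fingers, vision, workorder, recognise gives the robot as it stands. Calls block until the motion is done:
- robot.move_to(position, orientation): joint-space move of the TCP to a pose.
- robot.line_to(position, orientation=None, velocity=0.15, f_stop=None): straight line of the TCP; orientation=None keeps the orientation; velocity is the mean speed in m/s. With f_stop (N) it stops when the force on the tool has changed by that much, and returns True; else False.
- robot.move_j(angles): joint-space move.
- fingers.gripper_to(opening, force=None): opening from 0.0 (shut) to 1.0 (fully open); force is the grip in N (None keeps the last); returns when the fingers have stopped.
- robot.pause(seconds).
- robot.inverse_kinematics(position, orientation): joint angles nearest the present ones, or None.
- vision.grab_frame(name): name is "side" or "top"; returns the picture (400x640x3 uint8, red, green, blue); there is no depth.
- vision.calibration(name): a dict with "mtx" (3x3 intrinsics, pixels), "extrinsics" (4x4, takes a point from world to camera coordinates). Camera axes: x right, y up, looking along -z (the intrinsics and any distortion apply to the point x, -y, -z); pixel columns grow to the right and rows downward; lengths in m; the calibration is good to about 2 mm. A picture is of the moment at which its call begins. calibration takes no time and is no camera call.
A pose or a line that the arm cannot do raises robot.PlanningError and nothing moves.
- workorder.close_job(): hands the job in; it is judged then, once.
Trained networks look in the newest picture that a camera, given by its name, has taken for a name from the list of things; names that differ only in an ending like _2 or _b are one class to them, and where a whole thing is asked for, a point or a joint stands for the part that bears it (a point fixed in the world has none). Each returns a list of dicts, best first, with "p" (0 to 1); they miss things now and then, are a little off and sometimes report something else, mostly with a low value. They report only what shows in the picture. A call takes as long as a camera call. They do not tell look-alikes from the thing itself.
- recognise(label, camera): "rect" ([centre column, centre row, width, height] in pixels, round what is visible of it).
Readings, each from a call of its own:
- robot.current_time_s(): time.
- robot.current_joint_positions(): joint angles.
- robot.current_dq(): joint speeds.
- robot.current_joint_torque(): joint torques, N m.
- robot.current_tool_pos(): TCP position.
- robot.current_eef_rot(): TCP orientation.
- robot.current_contact_force(): force on the tool from outside, world axes, zero at the start.
- robot.current_torque(): the same for the moment, N m.
- robot.current_finger_gap(): opening from 0.0 (shut) to 1.0 (fully open).
- robot.current_gripper_force(): force on a finger pad.
Only numpy, scipy, OpenCV 4.12 (cv2) and the standard library are available. Lean on these libraries where they do the work, as an engineer would, in place of code of your own. Each camera call takes 0.05 s, during which the arm holds its last target. There are 200 camera calls.

TASK

Open the microscope lens case: flip the hasp off its staple and swing it right over to the outside, then lift the loose cover off by its bar handle, without dropping it or disturbing the tape roll, meter and jar. The rack is too upright to reach with that grip, so first rest the cover slantwise against the front of the rack, staple edge down on the bench in front of it, and let go. Then take it by its upper edge and stand it square and central in the rack, staple edge behind the lip, leaning back on both prongs with its handle to the front.

Things in the scene. Friction and masses are not known exactly. Their poses are not given: they have to be found in the camera images.
- case: Grey steel lens case fixed to the bench, 166 (x) x 176 (y) x 60 mm high. Origin: centre of its underside; z up; -x is its front with the hasp hinge (faces roughly world -y). The cover lies in a 4 mm deep recess in the rim, 2 mm play all round: its underside is 56 mm, its top face 64 mm above the bench.
- hasp_hinge (a point): Middle of the hasp's hinge axis, fixed on the case at case x = -88, y = 0, z = 74 mm. The hinge axis is parallel to the case's y axis. Axes: the case's.
- hasp (a joint): Angle (rad) of the steel hasp: 0 = closed over the cover with the staple through its slot, 1.57 = upright, 3.0 = fully over to the outside (stop). The hinge is loose: let go before upright it falls shut, let go past 1.8 it falls outward to the stop.
- hasp_tab (a point): Centre of the upturned tab at the hasp's free end, to be pinched: 26 mm wide along the hinge axis, 4 mm thick, 28 mm tall. Closed, the tab is upright and this point lies 51 mm from the hinge axis towards case +x and 17 mm above it (27 mm above the cover). The strap is 28 mm wide, 3 mm thick, about 8 mm clear of the cover. Axes: the hasp's, the case's when closed.
- cover_handle (a point): Centre of the cover's black bar handle. The bar runs along cover y: 90 mm long, 12 mm wide (cover x), 14 mm high; a 22 mm gap under it between two end posts 10 mm long. It lies 29 mm out of the top face, 5 mm to cover +x of the plate's centre. Axes: the cover's (see cover_mid).
- cover_mid (a point): Centre of the cover: a loose flat aluminium plate 150 (x) x 160 (y) x 8 mm, about 0.35 kg, balanced near its centre. x runs from the staple edge to the opposite edge, z out of the face with handle and staple. The wire staple, 14 mm wide, stands 17 mm out of the face, 17 mm from the middle of the staple edge.
- cover_foot (a point): Middle of the cover's staple edge, at its underside (cover x = -75 mm): the edge that goes down. Standing on the bench at 45 degrees, the cover leans safely on the tops of the prongs.
- cover_top (a point): Middle of the edge opposite the staple (cover x = +75 mm), at mid-thickness: the edge that ends up on top, to be pinched across the 8 mm thickness.
- rack: Dark steel rack fixed to the bench. Origin: centre of the underside, on the bench; z up; -x is its front (faces roughly world -y, towards the case); y runs along the lip. Base plate 6 mm thick, from x = -40 to +60 mm, 170 mm along y. Front lip on it, x = -40 to -35 mm, top 16 mm above the bench.
- rack_gap (a point): Middle of the 31 mm wide gap between lip and prongs, on the base plate's top face (rack x = -19.5, y = 0, z = 6 mm): the cover's staple edge finally stands in it, the cover leaning back 15 to 29 degrees from upright. Axes: the rack's.
- rack_prongs (a point): Half-way between the tops of the two prongs, on their front faces (rack x = 18, y = 0, z = 87 mm). The prongs, 12 mm wide along y, stand at rack y = -60 and +60 mm, with 108 mm free between them; their front faces start at rack x = -4 mm at the base and lean back 15 degrees. Axes: the rack's.
- tape: Loose roll of tape lying flat, 68 mm diameter, 18 mm high; bystander.
- meter: Loose handheld meter lying on its back, 175 x 85 x 44 mm; bystander, origin under its centre.
- flux: Loose jar, 44 mm diameter, 70 mm high; bystander, origin under its centre.
There are look-alikes about, which are no part of the job. Of the things that look like the part that bears cover_handle, the larger one is meant. Several things have the shape of the rack; the one meant has the colours described above.

How it is judged:
By the outcome, as a careful person would: the job done as asked, in the order asked, and still so for the second after the job is handed in, with the robot touching nothing.
It also fails if it takes over 64 s, if anything falls off the work surface, if the arm or the gripper's body presses on something with over 40 N, if the wrist force passes 120 N, or if a joint passes its speed limit or range.

## Working session

There is one attempt and no reset: what is moved stays moved. The work goes in short steps, each a Python script; the robot and the scene stay as the last script left them, time stands still between calls to the robot, and variables do not carry over. Pictures are saved under pics/ and viewed, at most 10 in all, crops included, and the job is handed in when it is done.

```bash
mkdir -p pics; ls; python3 - <<'E'
from station import robot, fingers, vision, workorder, recognise
import cv2,numpy as np
for n in("top","side"):
    f=vision.grab_frame(n); cv2.imwrite(f"pics/{n}0.png",f[:,:,::-1])
    c=vision.calibration(n); print(n,{k:np.round(v,4).tolist() for k,v in c.items()})
    for l in("case","hasp","cover_mid","cover_handle","rack","tape","meter","flux"):
        print(l,[(np.round(d["rect"]).tolist(),round(d["p"],2)) for d in recognise(l,n)])
print(robot.current_time_s())
E
```

```text
pics
top {'mtx': [[505.8859, 0.0, 317.6272], [0.0, 505.8859, 202.0854], [0.0, 0.0, 1.0]], 'extrinsics': [[-0.0195, -0.9997, -0.0157, -0.0258], [0.9907, -0.0215, 0.1341, -0.5699], [-0.1344, -0.0129, 0.9908, -1.2596], [0.0, 0.0, 0.0, 1.0]]}
case [([372.0, 209.0, 79.0, 82.0], 0.95)]
hasp [([398.0, 202.0, 28.0, 10.0], 0.57)]
cover_mid [([442.0, 278.0, 58.0, 60.0], 0.71), ([373.0, 210.0, 66.0, 72.0], 0.6), ([373.0, 209.0, 78.0, 80.0], 0.51)]
cover_handle [([371.0, 204.0, 69.0, 75.0], 0.68), ([444.0, 276.0, 48.0, 57.0], 0.6)]
rack [([191.0, 162.0, 52.0, 67.0], 0.78), ([216.0, 238.0, 41.0, 64.0], 0.64)]
tape [([296.0, 271.0, 23.0, 22.0], 0.61), ([397.0, 200.0, 22.0, 18.0], 0.37), ([372.0, 207.0, 65.0, 75.0], 0.37)]
meter [([285.0, 135.0, 72.0, 46.0], 0.91), ([217.0, 242.0, 45.0, 64.0], 0.35), ([370.0, 206.0, 70.0, 71.0], 0.25)]
flux [([401.0, 130.0, 20.0, 21.0], 0.71)]
side {'mtx': [[464.7099, 0.0, 318.7305], [0.0, 464.7099, 199.0288], [0.0, 0.0, 1.0]], 'extrinsics': [[0.6989, -0.7149, -0.0212, -0.4255], [0.3575, 0.3235, 0.8761, -0.2751], [-0.6194, -0.6199, 0.4817, -0.8953], [0.0, 0.0, 0.0, 1.0]]}
case [([352.0, 251.0, 95.0, 65.0], 0.82)]
hasp [([376.0, 232.0, 24.0, 24.0], 0.75)]
cover_mid [([352.0, 232.0, 88.0, 49.0], 0.83), ([366.0, 332.0, 61.0, 44.0], 0.56)]
cover_handle [([354.0, 236.0, 91.0, 56.0], 0.74), ([366.0, 332.0, 64.0, 48.0], 0.68)]
rack [([229.0, 201.0, 64.0, 47.0], 0.97), ([277.0, 167.0, 55.0, 43.0], 0.67), ([353.0, 257.0, 99.0, 61.0], 0.4)]
tape [([254.0, 247.0, 27.0, 20.0], 0.88)]
meter []
flux [([430.0, 220.0, 24.0, 29.0], 0.96), ([231.0, 204.0, 63.0, 52.0], 0.38)]
0.9
```

```bash
python3 - <<'E'
import cv2
t=cv2.imread("pics/top0.png");s=cv2.imread("pics/side0.png")
cv2.imwrite("pics/topz.png",cv2.resize(t[80:320,150:490],None,fx=2.35,fy=2.35,interpolation=3))
cv2.imwrite("pics/sidez.png",cv2.resize(s[130:370,180:480],None,fx=2.5,fy=2.5,interpolation=3))
E
```

```text
(no output)
```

View pics/topz.png

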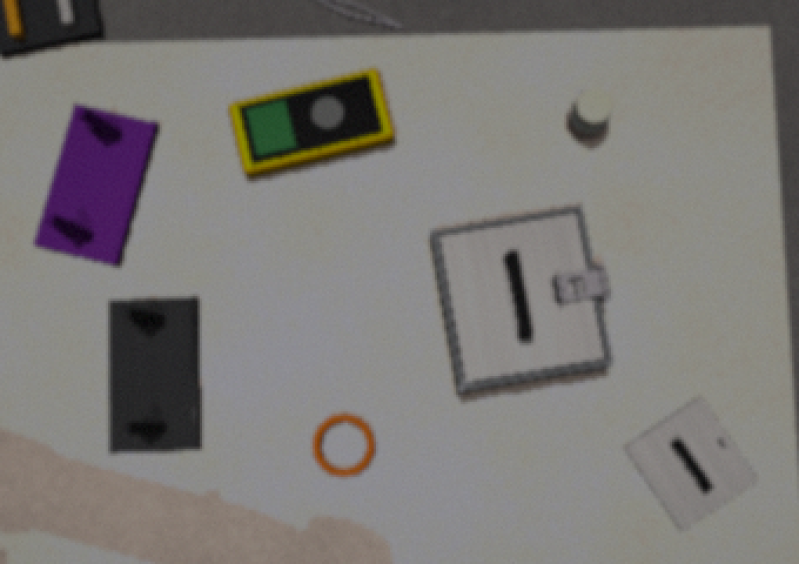

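View pics/sidez.png

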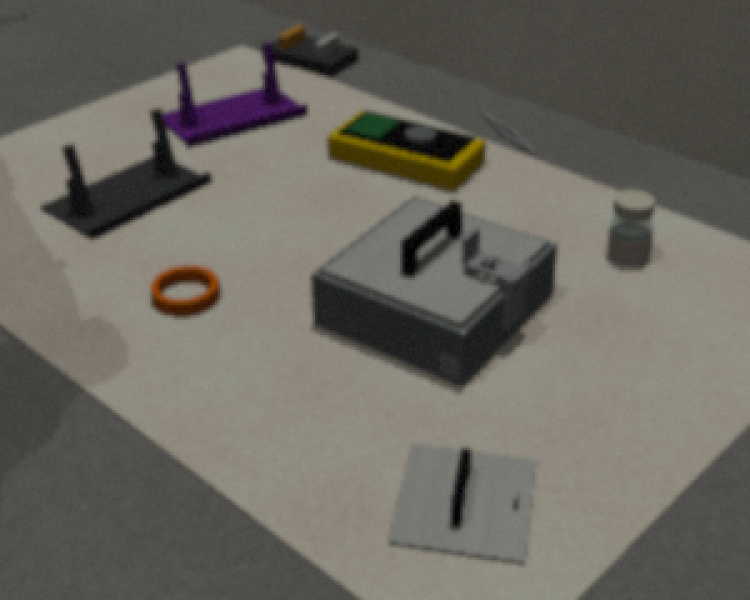

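The top view (x2.35 crop) shows two covers and two racks.
- **Covers:** one on the case at crop (521,297), frame px (372,206), and one on the bench at (691,465), frame px (444,278). The first is the larger and lies under the hasp, so it is the one meant.
- **Racks:** one purple at crop (98,185), frame px (191,159), and one dark grey at (155,375), frame px (216,239). The dark one fits the description.

The enlarged side crop agrees: dark rack at (125,190), large cover at (430,250).

```bash
cat > h.py <<'E'
import numpy as np, cv2
from scipy.optimize import least_squares
from station import robot, fingers, vision, workorder, recognise
C={n:vision.calibration(n) for n in("top","side")}
def proj(n,P):
    P=np.atleast_2d(P);c=C[n];p=P@c["extrinsics"][:3,:3].T+c["extrinsics"][:3,3]
    q=np.c_[p[:,0],-p[:,1],-p[:,2]]@np.asarray(c["mtx"]).T
    return q[:,:2]/q[:,2:]
def unproj(n,uv,z):
    c=C[n];E=np.asarray(c["extrinsics"]);K=np.asarray(c["mtx"])
    d=np.linalg.solve(K,[uv[0],uv[1],1]);d=E[:3,:3].T@(d*[1,-1,-1]);o=-E[:3,:3].T@E[:3,3]
    return o+d*(z-o[2])/d[2]
def place(p,L):  # p=(x,y,yaw rad)
    L=np.atleast_2d(L);c,s=np.cos(p[2]),np.sin(p[2])
    return np.c_[p[0]+c*L[:,0]-s*L[:,1],p[1]+s*L[:,0]+c*L[:,1],L[:,2]]
def refine(g,edges,p,r=5,it=4):
    """g: dict of grey pics; edges: (cam,A,B) in local m; returns pose by edge search"""
    for k in range(it):
        S=[]
        for cam,A,B in edges:
            L=np.array(A)+np.linspace(.08,.92,25)[:,None]*(np.array(B)-np.array(A))
            u=proj(cam,place(p,L));t=u[-1]-u[0];n=np.array([-t[1],t[0]])/np.hypot(*t)
            o=np.arange(-r,r+.1,.25);X=u[:,None]+o[None,:,None]*n
            v=cv2.remap(g[cam],X[...,0].astype(np.float32),X[...,1].astype(np.float32),1)
            v=cv2.GaussianBlur(v,(0,0),sigmaX=3,sigmaY=2)
            d=np.abs(np.gradient(v,axis=1));d*=np.exp(-(o/r)**2)
            S.append((cam,L,n,u+o[d.argmax(1)][:,None]*n))
        f=lambda q:np.concatenate([((proj(c,place(q,L))-m)@n) for c,L,n,m in S])
        p=least_squares(f,p,loss="soft_l1",f_scale=.5).x; r=max(2.5,r*.7)
    return p,[round(float(np.median((proj(c,place(p,L))-m)@n)),2) for c,L,n,m in S]
E
cat > fit.py <<'E'
from h import *
I={n:cv2.imread(f"pics/{n}0.png") for n in C}
T=lambda a:np.array(a)/2.35+[150,80]; S=lambda a:np.array(a)/2.5+[180,130]
def fit(pts,p0):
    f=lambda p:np.concatenate([(proj(c,place(p,L))[0]-uv) for c,L,uv in pts])
    r=least_squares(f,p0,loss="soft_l1");print(np.round(r.fun.reshape(-1,2),1).tolist());return r.x
h=np.pi/2
cc=[(-.083,-.088,.06),(-.083,.088,.06),(.083,.088,.06),(.083,-.088,.06)]
case=fit([("top",L,T(u)) for L,u in zip(cc,[(580,207),(608,365),(462,396),(432,232)])]+[("side",L,S(u)) for L,u in zip(cc,[(556,245),(461,330),(314,275),(417,198)])],[.55,-.08,h])
r=[(.06,-.085,.006),(.06,.085,.006),(-.04,-.085,.016),(-.04,.085,.016)]
rack=fit([("top",L,T(u)) for L,u in zip(r,[(110,299),(110,452),(199,297),(201,449)])]+[("side",L,S(u)) for L,u in zip(r[1:],[(43,207),(210,178),(92,232)])],[.5,.25,h])
print(case,rack)
g={n:cv2.cvtColor(I[n],6).astype(np.float32) for n in C}
ce=[(n,cc[i],cc[(i+1)%4]) for n in("top","side") for i in range(4)]
case2,e=refine(g,ce,case);print(case2,e)
b=lambda x,z:((x,-.085,z),(x,.085,z))
re=[("top",*b(.06,.006)),("top",*b(-.04,.016)),("top",(-.035,.085,.006),(.06,.085,.006)),("top",(-.035,-.085,.006),(.06,-.085,.006)),
("side",(-.035,.085,.006),(.06,.085,.006))]
rack2,e=refine(g,re,rack,4);print(rack2,e)
np.savez("pose.npz",case=case2,rack=rack2)
B={n:cv2.resize(I[n],None,fx=4,fy=4,interpolation=3) for n in C}
def dr(n,p,A,Bp,col):
    a,b=(np.round((proj(n,place(p,[A,Bp]))+.5)*4-.5)).astype(int).tolist();cv2.line(B[n],a,b,col,1)
for n in C:
    for i in range(4): dr(n,case2,cc[i],cc[(i+1)%4],(0,0,255))
    dr(n,case2,(-.037,-.013,.091),(-.037,.013,.091),(0,255,0));dr(n,case2,(-.088,-.03,.074),(-.088,.03,.074),(0,255,0))
    dr(n,case2,(.005,-.045,.1),(.005,.045,.1),(255,0,0))
    for _,A,Q in re: dr(n,rack2,A,Q,(0,0,255))
    for y in(-.06,.06): dr(n,rack2,(-.004,y,.006),(.018,y,.087),(0,255,0))
c=lambda n,p,w,h:B[n][int(proj(n,[[*p[:2],.03]])[0,1]*4-h/2):,int(proj(n,[[*p[:2],.03]])[0,0]*4-w/2):][:h,:w]
v=np.vstack([np.hstack([c("top",case2,440,300),c("top",rack2,340,300)]),np.hstack([c("side",case2,440,300),c("side",rack2,340,300)])])
cv2.imwrite("pics/fit.png",v)
E
python3 fit.py
```

```text
[[1.1, -0.5], [2.5, 0.6], [-1.0, -1.4], [-0.4, -0.2], [0.2, -0.4], [0.5, 2.2], [-2.2, -0.0], [-2.1, -0.7]]
[[0.7, 0.2], [0.8, 0.1], [-0.0, -0.8], [-0.1, 0.1], [-1.5, -0.1], [0.5, -2.2], [-0.7, -0.8]]
[ 0.55103954 -0.17437866  1.71981104] [0.48223279 0.21860166 1.58475454]
[ 0.55201974 -0.17179267  1.72585505] [0.26, 1.0, 0.74, 0.5, 0.5, 0.0, -0.01, 0.49]
[0.48221201 0.22077208 1.58988232] [-0.27, 0.26, -0.25, -0.0, 0.25]
```

View pics/fit.png

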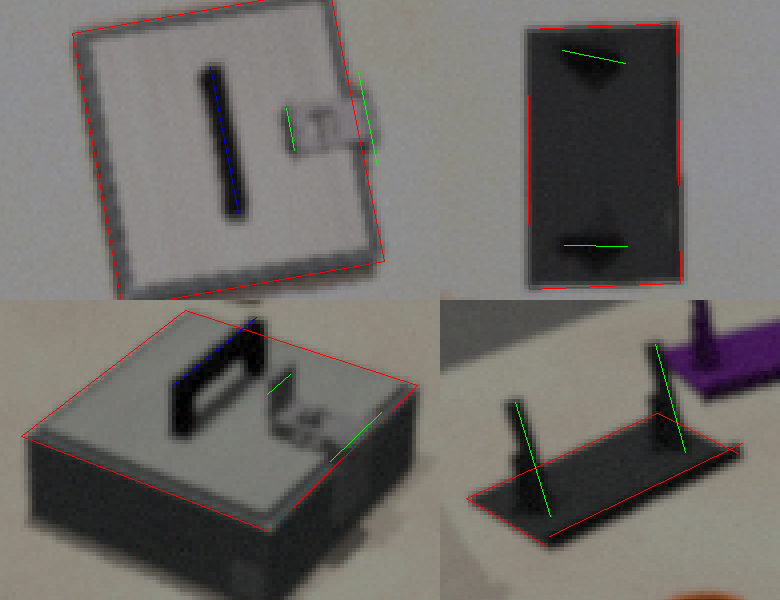

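The crop shows both fits within about 1 px: case rim, handle and hasp tab on the left, dark rack and prongs on the right. Next I check that the arm can reach the planned poses.

```bash
cat >> h.py <<'E'
from scipy.spatial.transform import Rotation as Ro
Z=np.load("pose.npz");case,rack=Z["case"],Z["rack"]
def wp(p,L): return place(p,[L])[0]
def ori(p,zt,yt,flip=1):
    """rpy from tool z and tool y given in the frame of pose p"""
    M=np.eye(3);zt=np.array(zt,float);yt=flip*np.array(yt,float)
    M=Ro.from_euler('z',p[2]).as_matrix()@np.c_[np.cross(yt,zt),yt,zt]
    return Ro.from_matrix(M).as_euler('xyz',degrees=True).tolist()
def hasp(th,off=.013,flip=1,dx=0):
    hx=np.array([np.cos(th),0,np.sin(th)]);hz=np.array([-np.sin(th),0,np.cos(th)])
    return wp(case,np.array([-.088,0,.074])+(.051+dx)*hx+(.017+off)*hz).tolist(),ori(case,-hz,hx,flip)
def cov(foot,el,L,frame=None):
    """cover-local point L (z=0 at mid-thickness) with foot (underside edge middle) at rack (x,y,z), elevation el (rad) of cover x"""
    cx=np.array([np.cos(el),0,np.sin(el)]);cz=np.array([-np.sin(el),0,np.cos(el)]);cy=np.array([0,1,0])
    return np.array(foot)+(L[0]+.075)*cx+L[1]*cy+(L[2]+.004)*cz,cx,cz
def byhandle(foot,el,flip=1,back=0,dy=0):
    q,cx,cz=cov(foot,el,[.005,dy,.033-.002+back]);return wp(rack,q).tolist(),ori(rack,-cz,cx,flip)
def bytop(foot,el,flip=1,back=0,depth=.012,dy=0):
    # grasp point 'depth' inside the edge; TCP 2 mm ahead of it
    q,cx,cz=cov(foot,el,[.075-depth-.002+back,dy,0]);return wp(rack,q).tolist(),ori(rack,-cx,cz,flip)
def handle_case(back=0,flip=1,dx=0,dy=0): return wp(case,[.005+dx,dy,.093-.002+back]).tolist(),ori(case,[0,0,-1],[1,0,0],flip)
E
python3 - <<'E'
from h import *
d=np.deg2rad
def t(n,P):
    q=robot.inverse_kinematics(*P);print(n,None if q is None else np.round(q).astype(int).tolist())
for f in(1,-1):
    for th in(0,30,50,70,90,100,110): t(f"hasp{f} {th}",hasp(d(th),flip=f))
    t(f"handle{f}",handle_case(flip=f)); t("up",handle_case(.12,f))
    for el in(0,20,45): t(f"lean {el}",byhandle((-.069,0,.0),d(el),f))
    t("leanback",byhandle((-.069,0,.0),d(45),f,.08)); t("leanlift",byhandle((-.09,0,.06),d(45),f))
    for el in(45,55,70): t(f"top {el}",bytop((-.069,0,.0),d(el),f))
    t("topback",bytop((-.069,0,0),d(45),f,.08));t("toplift",bytop((-.1,0,.05),d(45),f))
    t("final",bytop((-.0115,0,.006),d(70),f));t("finalup",bytop((-.0115,0,.15),d(70),f))
print(handle_case(),byhandle((-.069,0,0),d(45)),robot.current_time_s())
E
```

```text
hasp1 0 [-12, 34, 46, 90, -26, 67, 138]
hasp1 30 [9, 52, 51, 67, -51, 105, 155]
hasp1 50 [54, 65, -41, 45, -4, 108, 122]
hasp1 70 None
hasp1 90 None
hasp1 100 None
hasp1 110 None
handle1 [-16, 32, 45, 94, -25, 64, 135]
up [-21, 28, 54, 84, -22, 79, 133]
lean 0 [-35, 26, 10, 103, -6, 51, 69]
lean 20 [-30, 23, 22, 110, -37, 52, 106]
lean 45 [-34, 41, 58, 113, -73, 89, 149]
leanback [-31, 39, 64, 109, -67, 97, 148]
leanlift [-38, 41, 69, 110, -71, 99, 146]
top 45 [-66, 49, 31, 76, 11, 89, -130]
top 55 [-64, 40, 32, 83, 9, 82, -127]
top 70 [-59, 29, 34, 92, 3, 73, -118]
topback [-67, 51, 32, 64, 10, 100, -128]
toplift [-65, 43, 31, 78, 15, 91, -128]
final [-62, 32, 34, 86, 0, 77, -120]
finalup [-61, 27, 34, 73, 3, 94, -118]
hasp-1 0 [-20, 41, 63, 90, -38, 73, -32]
hasp-1 30 [6, 57, 63, 67, -59, 110, -21]
hasp-1 50 [36, 60, 11, 46, -40, 115, -39]
hasp-1 70 None
hasp-1 90 None
hasp-1 100 None
hasp-1 110 None
handle-1 [-22, 36, 57, 94, -33, 67, -39]
up [-21, 28, 55, 84, -23, 79, -47]
lean 0 [-52, 29, 33, 104, -19, 53, -100]
lean 20 [-37, 24, 32, 110, -41, 55, -71]
lean 45 [-16, 31, 32, 112, -63, 74, -38]
leanback [-14, 28, 37, 108, -57, 82, -40]
leanlift [-17, 26, 34, 109, -58, 79, -44]
top 45 [-54, 46, 10, 75, 23, 93, 40]
top 55 [-50, 37, 10, 82, 20, 85, 43]
top 70 [-43, 26, 10, 91, 13, 74, 53]
topback [-56, 48, 10, 63, 23, 103, 42]
toplift [-53, 41, 10, 77, 25, 95, 42]
final [-46, 29, 8, 85, 12, 78, 49]
finalup [-45, 25, 8, 72, 13, 96, 53]
([0.5512475450088604, -0.16685265708215277, 0.091], [179.99999999999997, 0.0, -171.1157893918292]) ([0.48292158989587375, 0.18359865597484723, 0.08131727983645295], [135.00000000000003, 0.0, -178.90645291883925]) 0.9
```

```bash
cat >> h.py <<'E'
def snap(name,cams=("top","side")):
    out=[]
    for n in cams:
        f=vision.grab_frame(n);cv2.imwrite(f"pics/{name}_{n}.png",f[:,:,::-1])
E
python3 - <<'E'
from h import *
O=ori(case,[0,0,-1],[1,0,0],-1)
half=.0255
def tcp(th,dx=0,dz=0,h=.016):
    hx=np.array([np.cos(th),0,np.sin(th)]);hz=np.array([-np.sin(th),0,np.cos(th)])
    C=np.array([-.088,0,.074])+.053*hx+h*hz
    return wp(case,C+[dx-half,0,dz+.013]).tolist()
robot.move_to(tcp(0,.004,.09),O); fingers.gripper_to(.6,40)
robot.line_to(tcp(0,.004),velocity=.15)
print(robot.current_time_s(),robot.current_contact_force())
for a in range(0,121,15):
    s=robot.line_to(tcp(np.deg2rad(a),-.002),velocity=.08,f_stop=30)
    print(a,s,np.round(robot.current_contact_force(),1),np.round(robot.current_tool_pos(),3))
    if s: break
    if a==75: snap("hasp75",("side",))
robot.pause(.2);snap("hasp120")
print(robot.current_time_s())
im=[cv2.imread(f"pics/{f}.png") for f in("hasp75_side","hasp120_side","hasp120_top")]
v=[cv2.resize(i[y:y+130,x:x+130],None,fx=3,fy=3,interpolation=3) for i,x,y in zip(im,(300,300,330),(160,160,150))]
cv2.imwrite("pics/hv.png",cv2.resize(np.hstack(v),None,fx=.68,fy=.68,interpolation=3))
E
```

```text
4.95 [-0.17125583 -0.25696542 -0.21139122]
0 False [ 0.1 -0.1 -0.5] [ 0.562 -0.235  0.104]
15 False [ 0.8  0.6 -1.1] [ 0.563 -0.24   0.117]
30 False [ 0.  -0.4  0.2] [ 0.564 -0.249  0.128]
45 False [0.7 0.  0.2] [ 0.566 -0.261  0.136]
60 False [-0.   0.5  1.4] [ 0.568 -0.274  0.141]
75 False [-0.2  0.   0.3] [ 0.57  -0.288  0.142]
90 False [ 0.5  0.2 -1.1] [ 0.572 -0.302  0.14 ]
105 False [-0.4  0.2  0.4] [ 0.574 -0.315  0.134]
120 False [-0.1 -0.4  0.2] [ 0.576 -0.326  0.124]
8.2167
```

View pics/hv.png

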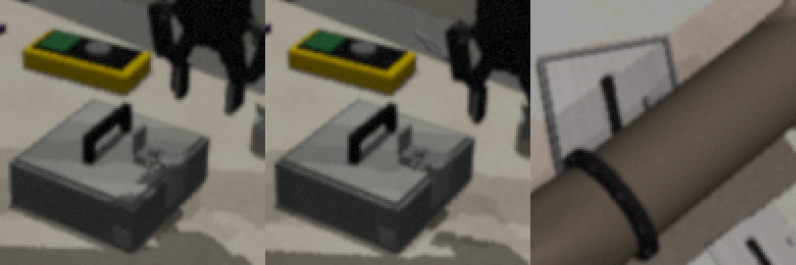

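```bash
python3 - <<'E'
from h import *
print(robot.current_finger_gap(),robot.tip_reach)
T=np.array([.570,-.288,.142]);cx=np.array([np.cos(case[2]),np.sin(case[2]),0])
for d in(-.0255,.0255):
  for t in(.017,.009,.004): print(d,t,((proj("side",T+d*cx-[0,0,t])[0]-[300,160])*2.04).round())
print(((proj("side",wp(case,[-.037,0,.105]))[0]-[300,160])*2.04).round())
E
```

```text
0.598650582365493 0.017
-0.0255 0.017 [226. 138.]
-0.0255 0.009 [226. 132.]
-0.0255 0.004 [226. 128.]
0.0255 0.017 [182. 124.]
0.0255 0.009 [183. 118.]
0.0255 0.004 [183. 114.]
[137. 125.]
```

```bash
python3 - <<'E'
from h import *
a=cv2.imread("pics/hasp120_side.png")
T=np.array(robot.current_tool_pos());cx=np.array([np.cos(case[2]),np.sin(case[2]),0])
B=cv2.resize(a[90:270,300:540],None,fx=3.3,fy=3.3,interpolation=3)
def m(P,c):
    u=((proj("side",P)[0]-[300,90])*3.3).astype(int);cv2.circle(B,u.tolist(),3,c,-1)
m(T,(0,0,255))
for d in(-.0255,.0255): m(T+d*cx-[0,0,.017],(0,255,0))
cv2.imwrite("pics/z120.png",B);print(T,robot.current_eef_rot())
E
```

```text
[ 0.57628701 -0.32558468  0.12511226] [ 1.79997061e+02 -1.96873133e-02  8.90727590e+00]
```

View pics/z120.png

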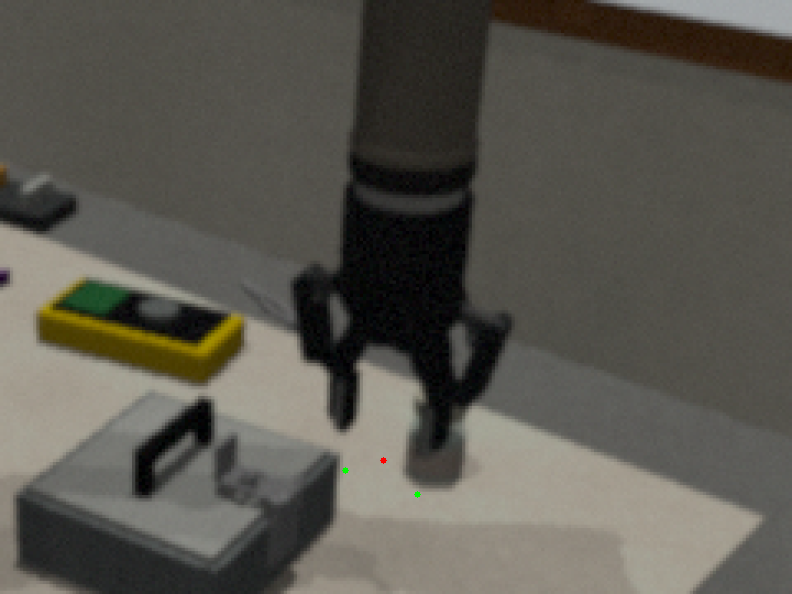

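```bash
python3 - <<'E'
from h import *
p=np.array(robot.current_tool_pos());p[1]-=.03
robot.line_to([p[0],p[1],.06],velocity=.2,f_stop=10)
s=robot.line_to([p[0],p[1],.003],velocity=.03,f_stop=6)
print(s,robot.current_tool_pos(),robot.current_contact_force(),robot.current_time_s())
snap("touch",("side",))
T=np.array(robot.current_tool_pos());cx=np.array([np.cos(case[2]),np.sin(case[2]),0])
print([(proj("side",T+d*cx-[0,0,t])[0]).round() for d in(-.0255,.0255) for t in (.017,0)])
a=cv2.imread("pics/touch_side.png")
cv2.imwrite("pics/tz.png",cv2.resize(a[120:300,300:520],None,fx=3,fy=3,interpolation=3))
E
```

```text
False [ 0.57639574 -0.35566389  0.00317526] [-0.88582052 -0.39992397  0.85887391] 10.775
[array([433., 291.]), array([434., 285.]), array([412., 283.]), array([413., 277.])]
```

View pics/tz.png

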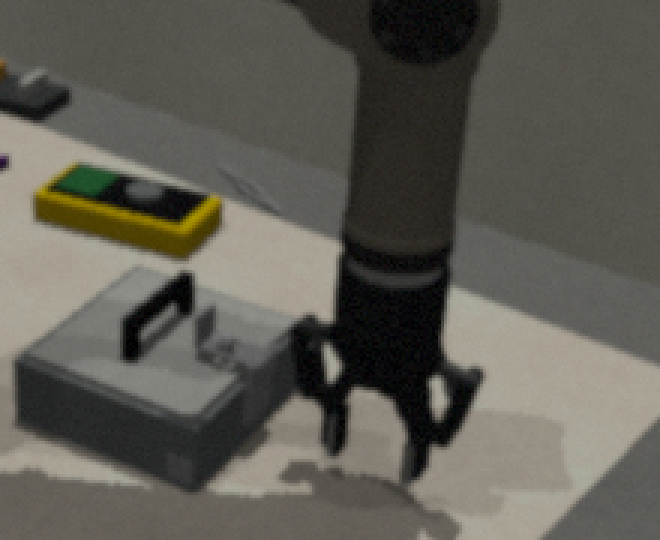

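The side picture shows the fingertips still clear of the bench at crop (333,452) and (412,480), although the reported TCP height is 3 mm. The tips sit higher than the frame says, so I'll touch down to measure the offset.

```bash
python3 - <<'E'
from h import *
p=np.array(robot.current_tool_pos())
s=robot.line_to([p[0],p[1],-.035],velocity=.03,f_stop=6)
print(s,robot.current_tool_pos(),robot.current_contact_force(),robot.current_time_s())
snap("touch2",("side",))
robot.line_to([p[0],p[1],.02],velocity=.15)
fingers.gripper_to(0.0,20)
s=robot.line_to([p[0],p[1],-.035],velocity=.03,f_stop=6)
print(s,robot.current_tool_pos(),robot.current_contact_force(),robot.current_time_s())
E
```

```text
True [ 0.57626875 -0.35555126 -0.01690612] [-0.00826741  1.42438955  3.96416221] 11.575
True [ 0.57628884 -0.35551749 -0.01362879] [-0.37920698 -0.19361589  4.24733554] 13.6917
```

```bash
python3 - <<'E'
from h import *
snap("touch3",("side",))
a=cv2.imread("pics/touch3_side.png");b=cv2.imread("pics/touch2_side.png")
T=np.array(robot.current_tool_pos())
B=[]
for i in(a,b):
    z=cv2.resize(i[220:320,380:460],None,fx=5,fy=5,interpolation=3)
    u=((proj("side",[T[0],T[1],0])[0]-[380,220]+.5)*5).astype(int);cv2.circle(z,u.tolist(),2,(0,0,255),-1);B.append(z)
cv2.imwrite("pics/t3.png",np.hstack(B));print(u)
E
```

```text
[217 312]
```

View pics/t3.png

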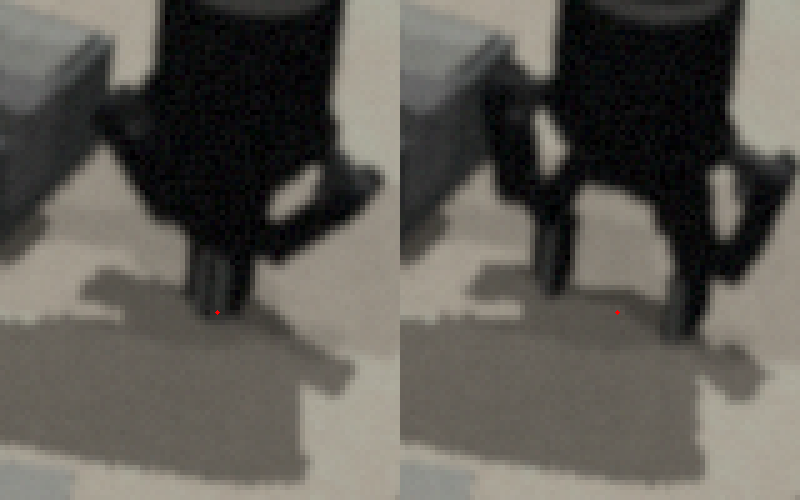

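```bash
python3 - <<'E'
from h import *
p=np.array(robot.current_tool_pos())
robot.line_to([p[0],p[1],.17],velocity=.3)
s=.7071
w=(0,0,np.pi/2)
for fl in(-1,1):
    P=([.42,-.06,.12],ori(w,[s,0,-s],[s,0,s],fl));q=robot.inverse_kinematics(*P);print(q)
    if q is not None: break
robot.move_to(*P)
T=np.array(robot.current_tool_pos());tz=np.array([0,s,-s])
g=cv2.cvtColor(vision.grab_frame("side"),7)
cv2.imwrite("pics/tilt.png",g)
for d in range(-60,50,5):
    u=proj("side",T+tz*d/1000)[0];v=proj("side",T+tz*(.017+d/1000)+[0,0,.0306])[0]
    f=lambda u:int(cv2.getRectSubPix(g,(3,3),u.tolist()).mean())
    print(d,u.round(),f(u),v.round(),f(v))
print(T,robot.current_time_s())
E
```

```text
[  1.31505734  35.84247092  48.52805069 105.37135644 -50.57335132
  95.75503081 -20.33430652]
-60 [291. 206.] 20 [287. 197.] 7
-55 [290. 207.] 11 [286. 198.] 9
-50 [289. 208.] 10 [285. 199.] 17
-45 [288. 209.] 11 [284. 200.] 48
-40 [287. 210.] 17 [283. 201.] 97
-35 [286. 211.] 26 [282. 202.] 136
-30 [285. 211.] 31 [281. 202.] 153
-25 [284. 212.] 33 [280. 203.] 156
-20 [283. 213.] 34 [279. 204.] 158
-15 [282. 214.] 36 [278. 205.] 158
-10 [281. 215.] 43 [277. 206.] 159
-5 [280. 216.] 69 [276. 207.] 159
0 [279. 216.] 111 [275. 208.] 160
5 [278. 217.] 146 [274. 208.] 160
10 [277. 218.] 160 [273. 209.] 160
15 [276. 219.] 162 [272. 210.] 160
20 [275. 219.] 162 [271. 211.] 160
25 [274. 220.] 162 [271. 212.] 159
30 [274. 221.] 163 [270. 212.] 160
35 [273. 222.] 163 [269. 213.] 160
40 [272. 223.] 163 [268. 214.] 161
45 [271. 223.] 163 [267. 215.] 161
[ 0.42062183 -0.06078233  0.11977457] 15.775
```

Reading: the tool frame is off by about 31 mm along the tool axis. xy matches, and the tilted view rules out a base offset. I'll correct for it from here on and redo the hasp flip.

```bash
cat >> h.py <<'E'
G=.0306
def tl(P,g=G):
    "desired nominal TCP pose -> pose to command (reported TCP lies G ahead of the real one)"
    return (np.array(P[0])+g*Ro.from_euler('xyz',P[1],degrees=True).as_matrix()[:,2]).tolist(),P[1]
def st(msg=""): print(msg,np.round(robot.current_contact_force(),1),np.round(robot.current_tool_pos(),3),round(robot.current_finger_gap(),3),round(robot.current_time_s(),2))
E
python3 - <<'E'
from h import *
O=ori(case,[0,0,-1],[1,0,0],-1)
half=.0255
def tcp(th,dx=0,dz=0,h=.016):
    hx=np.array([np.cos(th),0,np.sin(th)]);hz=np.array([-np.sin(th),0,np.cos(th)])
    C=np.array([-.088,0,.074])+.053*hx+h*hz
    return wp(case,C+[dx-half,0,dz-.0169]).tolist()
p=np.array(robot.current_tool_pos());robot.line_to((p+[0,-.03,.06]).tolist(),velocity=.3)
robot.move_to(tcp(0,.004,.06),O); fingers.gripper_to(.6,40)
print(robot.line_to(tcp(0,.004),velocity=.15,f_stop=8));st()
for a in range(0,121,15):
    s=robot.line_to(tcp(np.deg2rad(a),-.003),velocity=.1,f_stop=30)
    st(a)
    if s: break
    if a==60: snap("h60",("side",))
robot.line_to(tcp(np.deg2rad(120),-.003,.08),velocity=.2)
snap("h120");st()
print([(np.round(d["rect"]).tolist(),round(d["p"],2)) for d in recognise("hasp","side")])
im=[cv2.imread(f"pics/{f}_side.png") for f in("h60","h120")]
v=[cv2.resize(i[150:290,290:420],None,fx=3,fy=3,interpolation=3) for i in im]
cv2.imwrite("pics/hv2.png",np.hstack(v))
E
```

```text
False
 [1.  0.  1.2] [ 0.561 -0.228  0.073] 0.598 18.01
0 [0.4 5.1 2.6] [ 0.563 -0.233  0.074] 0.603 18.26
15 [-2.   4.3  4.2] [ 0.563 -0.24   0.088] 0.599 18.55
30 [-1.9  4.1  5.5] [ 0.565 -0.251  0.1  ] 0.599 18.84
45 [-1.2  2.2  5.2] [ 0.566 -0.264  0.108] 0.606 19.13
60 [-0.7  1.8  5.3] [ 0.568 -0.276  0.112] 0.6 19.43
75 [-2.7 -0.6  6.1] [ 0.569 -0.29   0.113] 0.601 19.77
90 [-3.3 -2.2  6. ] [ 0.571 -0.304  0.11 ] 0.598 20.06
105 [-2.9 -3.7  6.2] [ 0.574 -0.318  0.105] 0.601 20.35
120 [-2.2 -5.3  4.4] [ 0.576 -0.33   0.096] 0.602 20.64
 [-0.3 -0.2  0.1] [ 0.576 -0.325  0.172] 0.599 21.29
[([398.0, 249.0, 25.0, 20.0], 0.83), ([353.0, 237.0, 83.0, 48.0], 0.53)]
```

View pics/hv2.png

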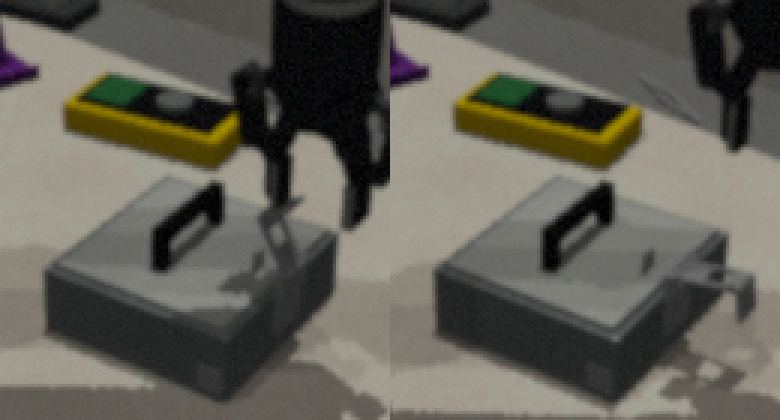

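The crops show the hasp lifted by the finger at left, then lying over the outside at right, (715,280), with the staple bare. Next I lift the cover by its bar.

```bash
python3 - <<'E'
from h import *
e=np.deg2rad(45)
robot.move_to(*tl(handle_case(.06,-1))); fingers.gripper_to(.45,30)
print(robot.line_to(tl(handle_case(0,-1))[0],velocity=.12,f_stop=10)); st("down")
fingers.gripper_to(0,30); st("grip"); fingers.gripper_to(0,90)
robot.line_to(tl(handle_case(.03,-1))[0],velocity=.06); st("lift3")
robot.line_to(tl(handle_case(.13,-1))[0],velocity=.2); st("lift")
robot.move_to(*tl(byhandle((-.11,0,.07),e,-1))); robot.pause(.15); st("prelean")
snap("pre"); st()
for n in C: print(n,[(np.round(d["rect"]).tolist(),round(d["p"],2)) for d in recognise("cover_mid",n)][:3])
E
```

```text
False
down [-0.2 -0.   0.4] [ 0.552 -0.167  0.061] 0.453 22.99
grip [ 0.7 -0.9  4.4] [ 0.552 -0.168  0.062] 0.135 23.34
lift3 [-0.7 -0.4 -4.2] [ 0.551 -0.166  0.09 ] 0.123 24.21
lift [-0.3  1.1 -4.8] [ 0.55  -0.166  0.189] 0.118 24.86
prelean [ 0.2  0.4 -5. ] [0.484 0.163 0.13 ] 0.12 26.23
 [ 0.5  0.2 -4.5] [0.484 0.164 0.13 ] 0.118 26.33
top [([235.0, 237.0, 53.0, 67.0], 0.95), ([442.0, 279.0, 57.0, 58.0], 0.9)]
side [([364.0, 332.0, 61.0, 44.0], 0.92), ([242.0, 179.0, 76.0, 63.0], 0.85)]
```

```bash
python3 - <<'E'
from h import *
e=np.deg2rad(45);out=[]
Q=[wp(rack,cov((-.11,0,.07),e,[x,y,z])[0]) for z in(.004,-.004) for x,y in((-.075,-.08),(-.075,.08),(.075,.08),(.075,-.08))]
for n,(x,y) in(("top",(170,180)),("side",(175,120))):
    B=cv2.resize(cv2.imread(f"pics/pre_{n}.png")[y:y+130,x:x+130],None,fx=3,fy=3,interpolation=3)
    u=((proj(n,np.array(Q))-[x,y]+.5)*3).astype(int)
    cv2.polylines(B,[u[:4]],True,(0,0,255),1);cv2.polylines(B,[u[4:]],True,(0,255,0),1);out.append(B)
cv2.imwrite("pics/prev.png",np.hstack(out))
E
```

```text
(no output)
```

View pics/prev.png

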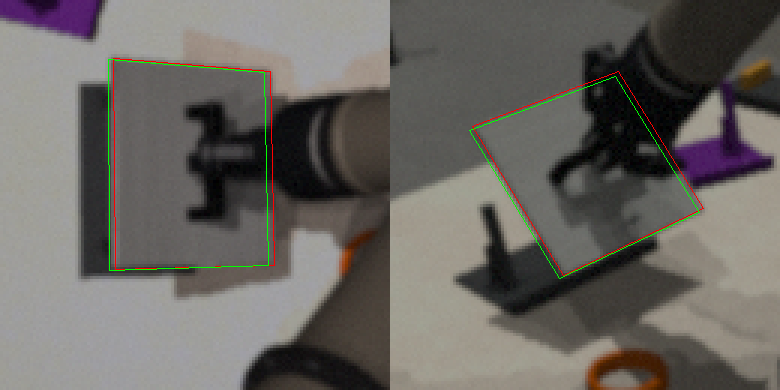

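The top and side crops show the held cover matching the predicted outline within about 1 px, so the corrected frame holds. Now I lean it on the rack.

```bash
python3 - <<'E'
from h import *
e=np.deg2rad(45)
robot.line_to(tl(byhandle((-.085,0,.006),e,-1))[0],velocity=.15); st("near")
print(robot.line_to(tl(byhandle((-.050,0,.006),e,-1))[0],velocity=.03,f_stop=5)); st("prong")
p=np.array(robot.current_tool_pos())
print(robot.line_to((p-[0,0,.02]).tolist(),velocity=.03,f_stop=5)); st("bench")
o=np.array(tl(byhandle((0,0,0),e,-1))[0]);print("foot rack",place((0,0,-rack[2]),[np.array(robot.current_tool_pos())-o]).round(4))
fingers.gripper_to(.4,30); robot.pause(.2); st("released")
p=np.array(robot.current_tool_pos());tz=Ro.from_euler('xyz',robot.current_eef_rot(),degrees=True).as_matrix()[:,2]
robot.line_to((p-.09*tz).tolist(),velocity=.2); st("back"); snap("lean")
for n in C: print(n,[(np.round(d["rect"]).tolist(),round(d["p"],2)) for d in recognise("cover_mid",n)][:3])
E
```

```text
near [ 0.4 -0.4 -4.3] [0.483 0.189 0.066] 0.122 27.04
True
prong [ 0.3 -1.1  1.1] [0.482 0.212 0.065] 0.126 27.82
True
bench [-0.8 -1.1  3.7] [0.482 0.212 0.065] 0.118 28.06
foot rack [[-0.0624 -0.      0.0049]]
released [-0.6  0.5 -0.3] [0.482 0.211 0.063] 0.4 28.62
back [-0.3  1.   0.1] [0.483 0.149 0.127] 0.402 29.22
top [([444.0, 276.0, 53.0, 60.0], 0.88), ([220.0, 240.0, 50.0, 64.0], 0.76), ([381.0, 206.0, 98.0, 70.0], 0.22)]
side [([232.0, 195.0, 71.0, 63.0], 0.77), ([366.0, 332.0, 62.0, 46.0], 0.57)]
```

```bash
cat > fitcov.py <<'E'
import h
from h import *
def covplace(p,L,fz=0):
    L=np.atleast_2d(L);fx,fy,el,yw=p
    cx=np.array([np.cos(el),0,np.sin(el)]);cz=np.array([-np.sin(el),0,np.cos(el)])
    q=(L[:,:1]+.075)*cx+L[:,1:2]*[0,1,0]+(L[:,2:]+.004)*cz
    c,s=np.cos(yw),np.sin(yw);q=np.c_[c*q[:,0]-s*q[:,1],s*q[:,0]+c*q[:,1],q[:,2]]
    return place0(rack,q+[fx,fy,fz])
place0=h.place
def fitcover(tag,p0,fz=0,r=4,cams=("top","side")):
    h.place=lambda p,L:covplace(p,L,fz)
    g={n:cv2.cvtColor(cv2.imread(f"pics/{tag}_{n}.png"),6).astype(np.float32) for n in C}
    E=[]
    for n in cams:
        E+=[(n,(-.075,-.08,.004),(-.075,.08,.004)),(n,(.075,-.08,-.004),(.075,.08,-.004)),(n,(-.075,-.08,.004),(.075,-.08,.004)),(n,(-.075,.08,.004),(.075,.08,.004))]
    r=refine(g,E,np.array(p0),r);h.place=place0;return r
E
python3 - <<'E'
from fitcov import *
p,e=fitcover("lean",[-.068,0,np.pi/4,0]);print(p[:2].round(4),np.rad2deg(p[2:]).round(1),e)
out=[]
for n,(x,y) in(("top",(160,180)),("side",(165,130))):
    B=cv2.resize(cv2.imread(f"pics/lean_{n}.png")[y:y+130,x:x+130],None,fx=3,fy=3,interpolation=3)
    for z,c in((.004,(0,0,255)),(-.004,(0,255,0))):
        u=((proj(n,covplace(p,[(-.075,-.08,z),(-.075,.08,z),(.075,.08,z),(.075,-.08,z)]))-[x,y]+.5)*3).astype(int);cv2.polylines(B,[u],True,c,1)
    out.append(B)
cv2.imwrite("pics/leanv.png",np.hstack(out))
E
```

```text
[-0.0629  0.0014] [46.9 -0.9] [-0.24, 0.01, -0.0, 0.49, 0.51, 0.0, -0.01, -0.01]
```

View pics/leanv.png

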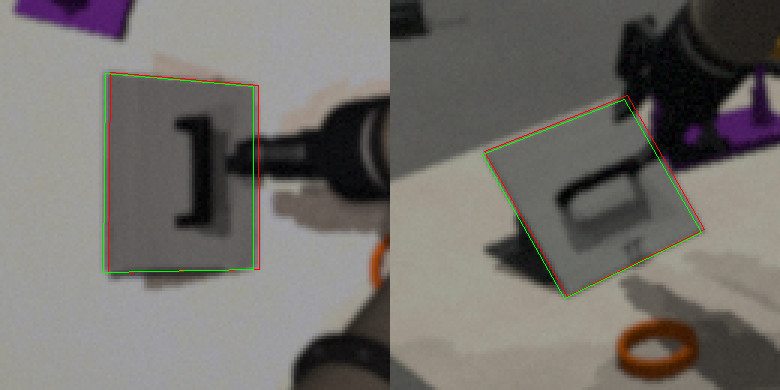

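The last crop shows the cover resting on the prongs, with the fitted outline exact and the tape at side-crop (655,345) untouched. Fit: 46.9° elevation, 1.4 mm off centre, 0.9° yaw. Now I take it by the upper edge.

```bash
python3 - <<'E'
import h
from fitcov import *
p=[-.0629,.0014,np.deg2rad(46.9),np.deg2rad(-.9)]
F=np.array([*wp(rack,[p[0],p[1],0])[:2],rack[2]+p[3]]);R0=h.rack.copy()
def T(back,depth=.009):
    h.rack=F;q=tl(bytop((0,0,0),p[2],-1,back,depth));h.rack=R0;return q
c=np.array(robot.current_tool_pos())
robot.line_to((c+[0,0,.18]).tolist(),velocity=.3)
robot.move_to(*T(.14)); fingers.gripper_to(.4,30); st("pre")
robot.line_to(T(.04)[0],velocity=.2); print(robot.line_to(T(0)[0],velocity=.08,f_stop=8)); st("at")
fingers.gripper_to(0,25); st("grip25"); fingers.gripper_to(0,100); st("grip")
snap("held0")
q,e=fitcover("held0",p,cams=("side",));print(q[:2].round(4),np.rad2deg(q[2:]).round(1),e)
E
```

```text
pre [0.1 0.5 1.3] [0.482 0.323 0.185] 0.398 31.91
False
at [0.3 0.9 0.2] [0.482 0.23  0.082] 0.397 33.21
grip25 [0.  1.7 0. ] [0.482 0.23  0.082] 0.083 33.55
grip [0.6 2.1 1.4] [0.482 0.23  0.082] 0.074 33.77
[-0.0665  0.0039] [49.3 -0.7] [-0.0, -0.04, -0.04, 0.02]
```

```bash
python3 - <<'E'
from fitcov import *
d=np.deg2rad
B=lambda x,z,el:tl(bytop((x,0,z),d(el),-1,0,.009))
robot.line_to(*B(-.085,.035,46.9),velocity=.08); st("lift")
robot.line_to(*B(-.065,.075,62),velocity=.12)
robot.line_to(*B(-.019,.055,70),velocity=.12); robot.pause(.2); st("above")
snap("above")
for cams in(("top","side"),("side",)):
    q,e=fitcover("above",[-.019,0,d(70),0],fz=.055,cams=cams);print(q[:2].round(4),np.rad2deg(q[2:]).round(1),e)
E
```

```text
lift [ 0.1 -0.6 -3.4] [0.482 0.207 0.117] 0.071 34.53
above [ 0.1 -0.  -4.6] [0.482 0.235 0.158] 0.074 35.79
[-0.0199  0.0041] [70.7 -1.8] [-0.28, -0.02, -0.49, 0.44, -0.04, 0.46, -0.43, 0.13]
[-0.0227  0.0045] [69.7 -2.2] [-0.25, 0.25, -0.27, 0.03]
```

```bash
python3 - <<'E'
from fitcov import *
import h
d=np.deg2rad
for r in(2.5,4,6):
  for p0 in([-.019,0,d(70),0],[-.019,.004,d(70),d(-2)],[-.015,-.004,d(71),d(2)]):
    q,e=fitcover("above",p0,fz=.055,r=r);print(r,q[:2].round(4),np.rad2deg(q[2:]).round(1),e)
# per-edge offset (mm-ish px) at nominal: two halves of the long side edges & foot edge
g={n:cv2.cvtColor(cv2.imread(f"pics/above_{n}.png"),6).astype(np.float32) for n in C}
P=[-.019,0,d(70),0]
for n in C:
  for A,Bq in [((-.075,-.08,.004),(-.075,.08,.004)),((.075,-.08,-.004),(.075,.08,-.004)),((.075,-.08,.004),(.075,.08,.004)),((-.075,-.08,.004),(.075,-.08,.004)),((-.075,.08,.004),(.075,.08,.004))]:
    L=np.array(A)+np.linspace(.06,.94,9)[:,None]*(np.array(Bq)-np.array(A));u=proj(n,covplace(P,L,.055));t=u[-1]-u[0];nn=np.array([-t[1],t[0]])/np.hypot(*t)
    o=np.arange(-5,5.1,.25);X=(u[:,None]+o[None,:,None]*nn).astype(np.float32)
    v=cv2.GaussianBlur(cv2.remap(g[n],X[...,0],X[...,1],1),(0,0),sigmaX=3,sigmaY=.5);D=np.abs(np.gradient(v,axis=1))
    print(n,A[:2],Bq[:2],nn.round(2),[(float(o[i]),int(D[k,i])) for k,i in enumerate(D.argmax(1))])
E
```

```text
2.5 [-0.0198  0.0038] [70.5 -1.4] [-0.27, -0.11, -0.54, 0.43, -0.01, 0.48, -0.51, 0.22]
2.5 [-0.0199  0.0041] [70.7 -1.8] [-0.28, -0.03, -0.46, 0.46, -0.04, 0.46, -0.41, -0.01]
2.5 [-0.0195  0.0029] [70.4 -0.9] [-0.29, -0.09, -0.59, 0.51, 0.03, 0.61, -0.4, 0.21]
4 [-0.0199  0.0041] [70.7 -1.8] [-0.28, -0.02, -0.49, 0.44, -0.04, 0.46, -0.43, 0.13]
4 [-0.0199  0.0042] [70.8 -2. ] [-0.29, -0.05, -0.48, 0.44, -0.04, 0.46, -0.42, -0.0]
4 [-0.0197  0.0037] [70.6 -1.4] [-0.13, -0.12, -0.53, 0.43, -0.06, 0.45, -0.47, 0.18]
6 [-0.0193  0.0046] [72.9 -1. ] [-0.27, -0.13, -0.49, 0.23, -0.02, 0.48, -0.47, 0.49]
6 [-0.0194  0.0046] [72.8 -1. ] [-0.28, -0.07, -0.5, 0.24, -0.01, 0.48, -0.49, 0.5]
6 [-0.0193  0.0045] [72.8 -1. ] [-0.06, -0.17, -0.5, 0.22, -0.03, 0.46, -0.47, 0.5]
top (-0.075, -0.08) (-0.075, 0.08) [-1.    0.01] [(0.25, 1), (0.25, 2), (3.5, 2), (3.75, 3), (3.75, 3), (3.5, 3), (3.5, 2), (0.25, 2), (0.25, 2)]
top (0.075, -0.08) (0.075, 0.08) [-1.  0.] [(-3.25, 4), (-3.0, 4), (-2.75, 4), (-3.0, 4), (-0.25, 0), (-0.5, 6), (0.0, 3), (-3.5, 4), (-3.5, 4)]
top (0.075, -0.08) (0.075, 0.08) [
[... 472 characters left out ...]
), (0.0, 3), (-0.25, 2), (-0.25, 2), (-0.25, 2), (0.25, 1), (-0.25, 1), (-0.75, 2), (-0.5, 3)]
side (0.075, -0.08) (0.075, 0.08) [-0.33 -0.94] [(-1.0, 1), (-1.0, 1), (-0.75, 1), (3.75, 2), (3.25, 1), (-0.75, 1), (-1.25, 1), (-1.25, 2), (-1.5, 1)]
side (0.075, -0.08) (0.075, 0.08) [-0.33 -0.94] [(-0.75, 1), (-1.0, 1), (-0.75, 1), (3.75, 2), (1.25, 0), (3.75, 1), (-0.75, 1), (-1.0, 1), (-1.0, 1)]
side (-0.075, -0.08) (0.075, -0.08) [ 0.95 -0.3 ] [(0.25, 2), (0.25, 3), (3.0, 7), (3.5, 9), (3.75, 7), (3.75, 1), (-0.25, 1), (-0.25, 1), (-0.25, 1)]
side (-0.075, 0.08) (0.075, 0.08) [ 0.94 -0.33] [(-0.25, 3), (-2.5, 6), (-2.25, 6), (-1.0, 5), (-0.75, 5), (-1.0, 2), (-1.0, 2), (-1.25, 1), (-1.5, 1)]
```

```bash
python3 - <<'E'
from fitcov import *
d=np.deg2rad
B=lambda x,z,el:tl(bytop((x,-.0008,z),d(el),-1,0,.009))
o=np.array(B(0,0,70)[0])
foot=lambda:place0((0,0,-rack[2]),[np.array(robot.current_tool_pos())-o])[0].round(4)
print(robot.line_to(*B(-.019,.010,70),velocity=.1,f_stop=8)); st("low")
print(robot.line_to(B(-.004,.010,70)[0],velocity=.03,f_stop=5),foot()); st("prong")
robot.pause(.1);f=foot();x=f[0]-.0015
robot.line_to(B(x,.010,70)[0],velocity=.05); st("off")
print(robot.line_to(B(x,-.002,70)[0],velocity=.025,f_stop=5),foot()); st("base")
snap("set")
E
```

```text
False
low [ 0.3  0.8 -4.3] [0.483 0.235 0.113] 0.07 36.49
True [-0.0082  0.0002  0.0094]
prong [ 0.5 -1.4 -3.5] [0.482 0.246 0.113] 0.074 36.96
off [ 0.7 -0.8 -4.3] [0.482 0.244 0.113] 0.073 37.31
True [-0.0096 -0.0003  0.0058]
base [-0.4  0.7  5.4] [0.483 0.245 0.109] 0.075 37.62
```

```bash
python3 - <<'E'
from fitcov import *
d=np.deg2rad
fingers.gripper_to(.3,20); robot.pause(.3)
p=np.array(robot.current_tool_pos());tz=Ro.from_euler('xyz',robot.current_eef_rot(),degrees=True).as_matrix()[:,2]
robot.line_to((p-.05*tz).tolist(),velocity=.1); robot.line_to((p-.16*tz).tolist(),velocity=.25); robot.pause(.3); st("clear")
snap("fin")
for q0 in([-.0096,0,d(70),0],[-.012,.003,d(68),d(2)]):
    for cams in(("top","side"),("side",)):
        q,e=fitcover("fin",q0,fz=.006,cams=cams,r=3);print(q[:2].round(4),np.rad2deg(q[2:]).round(1),e)
for l in("cover_mid","hasp","tape","meter","flux"):
    for n in C: print(l,n,[(np.round(x["rect"]).tolist(),round(x["p"],2)) for x in recognise(l,n)][:2])
print(robot.current_time_s())
E
```

```text
clear [-0.1  0.  -0.6] [0.481 0.299 0.256] 0.298 39.88
[-0.0099  0.0016] [70.4 -1.6] [-0.25, -0.28, -0.28, 0.94, -0.23, 0.75, -0.27, -0.06]
[-0.0123  0.0017] [69.9 -1.4] [-0.3, 0.5, -0.03, 0.17]
[-0.01    0.0016] [70.3 -1.3] [-0.23, -0.15, -0.23, 0.96, -0.21, 0.75, -0.23, -0.03]
[-0.0124  0.0018] [70.  -1.4] [-0.33, 0.49, -0.13, 0.2]
cover_mid top [([443.0, 277.0, 55.0, 63.0], 0.82), ([210.0, 238.0, 37.0, 65.0], 0.63)]
cover_mid side [([226.0, 183.0, 61.0, 67.0], 0.89), ([365.0, 331.0, 62.0, 44.0], 0.73)]
hasp top [([416.0, 199.0, 27.0, 13.0], 0.76)]
hasp side [([397.0, 248.0, 22.0, 24.0], 0.78), ([357.0, 246.0, 106.0, 70.0], 0.37)]
tape top [([296.0, 271.0, 28.0, 24.0], 0.69)]
tape side [([255.0, 248.0, 26.0, 21.0], 0.66)]
meter top [([285.0, 135.0, 68.0, 45.0], 0.9), ([418.0, 199.0, 25.0, 15.0], 0.31)]
meter side [([343.0, 191.0, 67.0, 28.0], 0.83), ([224.0, 185.0, 63.0, 68.0], 0.34)]
flux top [([400.0, 128.0, 20.0, 30.0], 0.8)]
flux side [([432.0, 220.0, 27.0, 33.0], 0.67)]
40.4833
```

```bash
python3 -c "
from station import workorder
print(workorder.close_job())"
```

```text
the job is handed in; nothing more can be done
None
```

The job is handed in after about 40 s of robot time: the hasp is over to the outside, and by camera fit the cover stands in the dark rack leaning back about 20°, within about 2 mm of centre and 1.5° of square, with the tape, meter and jar where they were.

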